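# Open the sanding guard's gate and hold it wide

## Task

The foam wig block has to come out of the sanding guard on the bench, so open the guard's gate for a colleague: press the lever at the end of its front panel down until it clicks and stays down by itself, squeeze first the outer catch (the one nearer the lever) and then the inner catch (nearer the gate) fully towards their fixed lugs, then take the gate at its upright handle and swing it out past its click to about 80 degrees or more. Finish while still holding the gate wide (it falls back if let go), with the lever still down and both catches still squeezed, and without shifting the wig block or the other things on the bench.

Things in the scene. Friction and masses are not known exactly. Their poses are not given: they have to be found in the camera images.
- guard: Low mesh pen fixed to the bench, 455 wide, 265 deep, 90 high (mm), open on top; its front is a blue panel and a mesh gate. Origin: on the bench, in the front's middle plane, 10 mm beside the shut gate's free end. x points into the pen (robot on the -x side), y along the front towards the hinge, z up. 'Guard' coordinates are in this frame, mm. Side walls at y -275 and 180, back at x 260.
- panel_top (a point): Middle of the blue panel's top, guard (0, -114, 80). The panel is 30 mm thick (x -15 to 15), y -212 to -16. On it stand, from the gate outwards: inner catch (tab y -50, lug y -88), outer catch (tab y -140, lug y -178); past the panel's end is the lever (y -235).
- press_lever_angle (a joint): Sprung lever at guard y -235, hinged at x 70, z 90, reaching forward to a pad. 0 = up and level (start), grows as the pad goes down (rad), stop at 0.30. Takes up to about 10 N at the pad; past about 0.17 a detent clicks over and, let go, it rests by itself at about 0.23; short of that it springs up. While up it blocks the outer catch.
- press_lever: The steel lever, origin on its hinge at guard (70, -235, 90). Black press pad at its front end, 44 (x) by 36 (y) by 12 mm, at guard (-75, -235); its underside is at z 90 when up. The pad is 145 mm from the lever's hinge and goes down about 41 mm to the stop.
- lever_pad_top (a point): Centre of the pad's upper face: guard z 102 with the lever up, about 60 at the stop (and about 69 when held by the detent).
- outer_catch (a joint): Travel (m) of the outer catch's tab towards its lug (guard -y): 0 = out (start), 0.014 = fully squeezed. Stiff (about 7 N), no spring: stays where left. Its nose stands 2 mm behind the inner tab, so the outer goes first; it cannot move until the lever is down.
- outer_catch_tab (a point): On the outer moving tab, a steel plate 26 (x) by 10 (y) mm, z 80 to 127; this point is its middle at z 110. Its fixed lug is a like plate, 38 mm from it in guard -y (24 when squeezed): pinch over tab and lug along guard y, 48 mm across at first, 34 squeezed. Free beside: 42 mm towards the inner catch, 34 mm towards the lever.
- inner_catch (a joint): The same for the inner catch (0 = bolted, 0.014 = fully squeezed). Its bolt is in the gate's end and is clear of it past about 0.010.
- inner_catch_tab (a point): On the inner catch's moving tab, shaped and placed as on the outer catch; its lug is 38 mm from the tab in guard -y. The tab is nearer the gate.
- gate_angle (a joint): Angle (rad): 0 = shut; grows as the free end swings out of the front (to guard -x, clockwise from above) about the upright hinge; stop at 1.6. A spring always pulls it shut (0.1 N m shut, 0.4 wide); a click at about 0.85 takes up to about 7 N at the handle; let go beyond it, it falls back to about 1.06. Wide: above 1.3.
- gate: The gate, origin on its hinge at guard (0, 150, 0). Its handle, the place to hold it, is a black upright round post, 16 mm diameter, 55 mm tall, on the gate's top rail, 130 mm from the hinge, z 90 to 145. Guard (0, 20) when shut. The gate's top rail is 12 mm thick; 55 mm or more is free in front of and behind the shut gate's handle.
- handle_mid (a point): On the handle's axis, 34 mm above its foot (guard z 124): a good height to grip.
- gate_hinge (a point): On the gate's upright hinge axis at guard (0, 150, 90), in the frame of the guard.
- wig_block: Cream foam dome (a wig block) standing in the pen behind the gate, 150 mm diameter, 140 mm tall; origin at the centre of its underside. Leave it alone.
- offcut: Small cream foam cone, 64 mm diameter, 44 tall, in the pen behind the panel; origin under its centre. Leave it alone.
- spare_block: Second cream foam dome, 156 mm diameter, 130 tall, on the bench beside the guard; origin under its centre. Leave it alone.
- rasp: Flat rasp with a wooden handle, 185 mm long, 18 high, lying on the bench in front of the panel; origin under its middle. Leave it alone.
- pin_jar: Clear jar with a white cap, 56 mm diameter, 70 tall, at the robot's right; origin under its centre. Leave it alone.
- tape_roll: Paper tape roll, 80 mm diameter, 20 high, lying flat at the robot's right; origin under its centre. Leave it alone.
- dust_brush: Hand brush lying on the bench at the robot's left; origin under its middle. Leave it alone.
- chunk: Cream foam chunk, 60 by 45 by 35 mm, at the far right; origin under its centre. Leave it alone.

How it is judged (in metres and radians):
On the way, in this order (a step that is already met when the one before it is completed fails the run):
1. the lever has clicked and stays down by itself, untouched (value of joint press_lever_angle above 0.2 rad and contact force between the fingers and press_lever below 0.5 N), for 0.2 s.
2. the outer catch is squeezed (value of joint outer_catch above 0.011 m), for 0.1 s.
3. the inner catch is squeezed (value of joint inner_catch above 0.011 m), for 0.1 s.
4. the gate is swung past its click (value of joint gate_angle above 1.05 rad), for 0.1 s.
At the end, for the whole second after the job is handed in: The gate is held still above 1.3 rad (about 75 degrees) by the gripper's fingers bearing on it with more than 1 N, the lever is still down (above 0.2 rad) and both catches are still squeezed (above 11 of 14 mm) (value of joint gate_angle above 1.3 rad and velocity of joint gate_angle between -0.1 and 0.1 rad/s and contact force between the fingers and gate above 1 N and value of joint press_lever_angle above 0.2 rad and value of joint each of outer_catch, inner_catch above 0.011 m); the arm keeps its last pose, push and grip.
It fails at once if the wig block in the pen is shifted by more than 30 mm (distance of wig_block from where it was at the start of the episode above 0.03 m).
It fails at once if another thing on the bench is shifted by more than 50 mm (distance of any of offcut, spare_block, rasp, pin_jar, tape_roll, dust_brush, chunk from where it was at the start of the episode above 0.05 m).
It also fails if it takes over 67 s, if anything falls off the work surface, if the arm or the gripper's body presses on something with over 40 N, if the wrist force passes 120 N, or if a joint passes its speed limit or range.

## Robot

A 6-joint arm with a two-finger parallel gripper is mounted at the origin on the work surface. World frame = base frame: x ahead of the robot, y to its left, z up, the work surface at z = 0. Lengths are in mm, angles in rad, forces in N, time in s.
With the tool pointing down it reaches from about 400 to 925 mm from the base axis. Payload 12.5 kg.
Tool frame: the origin (TCP) lies midway between the tips of the shut fingers; the grasp point (between the pads) lies 19 mm behind it; z points along the fingers, y is the direction in which the jaws open and shut (so a half turn about z gives the same grasp; the last joint's range is limited). The gripper opens to 95 mm and grips with 3 to 60 N. Pads are 20 mm wide; open, the fingers measure 119 mm over their backs; the gripper's body (75 mm by 180 mm) begins 59 mm behind the grasp point.
Start: joints at [-0.106, 0.491, 1.559, -0, 1.092, -0.106], TCP at [625.017, 0.021, 214.661] pointing down, gripper open.
Joint ranges: [-3.1, 3.1], [-0.84, 2.19], [0.05, 2.79], [-1.13, 4.28], [0.06, 2.93], [-2.69, 2.69]. Speed limits (rad/s): [2.22, 2.22, 2.79, 3.14, 3.14, 3.14].

## Interface

Orientations are given as [roll, pitch, yaw] about the fixed x, y, z axes, in that order (R = Rz(yaw) Ry(pitch) Rx(roll)).
In Python, from cell import env gives the robot as it stands.
- The arm moves only by the tool servo_tool, never from a script. Its argument "plan" is a list of rows, each a list of 7 numbers: the shift along the tool's x, y, z in m, then the turn, a rotation vector about the tool's x, y, z in degrees, then the opening in per cent of the stroke, from 0 (shut) to 100 (fully open). In form: [[dx, dy, dz, wx, wy, wz, jaw], ...]. A call has 1 to 8 rows; each row shifts and turns the pose as measured when the row begins, along the tool's axes as they then stand; what a row does not reach is not made up. A row lasts 1/12 s, in which the tool goes at most 41.7 mm and 7.16 degrees, less where a joint would pass 70% of its speed; a pose out of reach is approached as far as the arm can. A call is refused whole if a number of a shift passes 0.0417 or a number of a turn 7.16, either way. A call with a gripper value outside its range is refused whole. The fingers move at their own pace and stop on an object; the grip force is fixed at half the most. Time passes only in rows, so rows that do not move let the fingers close. It gives the time, the measured TCP pose, the force and the opening at its end, in the units of the state.
- env.state(): the state, without advancing time (a new reading comes with each control period).
- env.read_camera(name): name is "scene" or "side" or "wrist"; returns a dict with "img" (384x512x3 uint8, blue, green, red), "intrinsics" (3x3 intrinsics, pixels), "R" (3x3) and "t" (3): a world point X has camera coordinates R X + t. Camera axes: x right, y down, z forward; pixel columns grow to the right and rows downward; lengths in mm; the calibration is good to about 2 mm. A picture is of the moment at which its call begins. There is no depth.
- env.job_done(): hands the job in, once; it reports no verdict.
The state is a dict: "t": time; "joints": joint angles; "qvel": joint speeds; "tau": joint torques, N m; "eef_pos": TCP position; "tcp_rot": TCP orientation; "ft_force": force on the tool from outside, world axes, zero at the start; "moment": the same for the moment, N m; "opening": opening from 0.0 (shut) to 1.0 (fully open).
Only numpy, scipy, OpenCV 4.12 (cv2) and the standard library are available. Lean on these libraries where they do the work, as an engineer would, in place of code of your own. Each camera call takes 0.05 s, during which the arm holds its last target. There are 200 camera calls.

## Working session

There is one attempt and no reset: what is moved stays moved. The work goes in short steps, Python scripts to look and compute and a tool call to move; the robot and the scene stay as the last step left them, time stands still between calls to the robot, and variables do not carry over. Pictures are saved under pics/ and viewed, about 8 in all and at most 12, crops included, and the job is handed in when it is done.

Besides the shell and the picture viewer there is one more tool, called after "Request:" in YAML: its name, and indented under it one key for each argument. servo_tool: Moves the arm, as the interface text tells. Its arguments: {"type":"object","properties":{"plan":{"type":"array","items":{"type":"array","items":{"type":"number"}}}},"required":["plan"]}

```bash
mkdir -p pics; ls; python3 - <<'E'
from cell import env
import cv2,numpy as np
for n in("scene","side"):
    c=env.read_camera(n); cv2.imwrite(f"pics/{n}0.png",c["img"]); np.savez(f"{n}0.npz",**c)
    print(n,c["intrinsics"].round(1).tolist(),c["R"].round(3).tolist(),c["t"].round(1).tolist())
a=cv2.imread("pics/scene0.png");cv2.imwrite("pics/scene0b.png",cv2.resize(a,(800,600),interpolation=cv2.INTER_CUBIC))
a=cv2.imread("pics/side0.png");cv2.imwrite("pics/side0b.png",cv2.resize(a,(800,600),interpolation=cv2.INTER_CUBIC))
print(env.state())
E
```

```text
pics
scene [[392.8, 0.0, 254.5], [0.0, 392.8, 193.4], [0.0, 0.0, 1.0]] [[-0.585, 0.811, 0.017], [0.44, 0.335, -0.833], [-0.681, -0.48, -0.553]] [357.6, -162.3, 1711.4]
side [[450.0, 0.0, 251.6], [0.0, 450.0, 187.6], [0.0, 0.0, 1.0]] [[0.762, -0.647, -0.009], [-0.401, -0.46, -0.792], [0.509, 0.608, -0.61]] [-432.6, 298.9, 1345.2]
{'t': 0.1, 'joints': array([-1.05591145e-01,  4.91487116e-01,  1.55937579e+00,  1.93068140e-07,
        1.09166693e+00, -1.05600023e-01]), 'qvel': array([-0.00060304, -0.00098861, -0.00088223,  0.00045247,  0.00165594,
       -0.00012733]), 'tau': array([ 2.47082615e-03, -6.13621187e+01, -2.58604574e+01,  6.93451893e-02,
        4.70101309e-02, -2.07912552e-05]), 'eef_pos': array([6.24800265e+02, 4.94735371e-02, 2.14132112e+02]), 'tcp_rot': array([-3.14066071e+00, -9.89531343e-05,  1.57080507e+00]), 'ft_force': array([-0.59835975, -0.4019026 ,  0.19468247]), 'moment': array([ 0.00174316, -0.02253674, -0.02885525]), 'opening': 1.000785300637915}
```

View pics/scene0b.png

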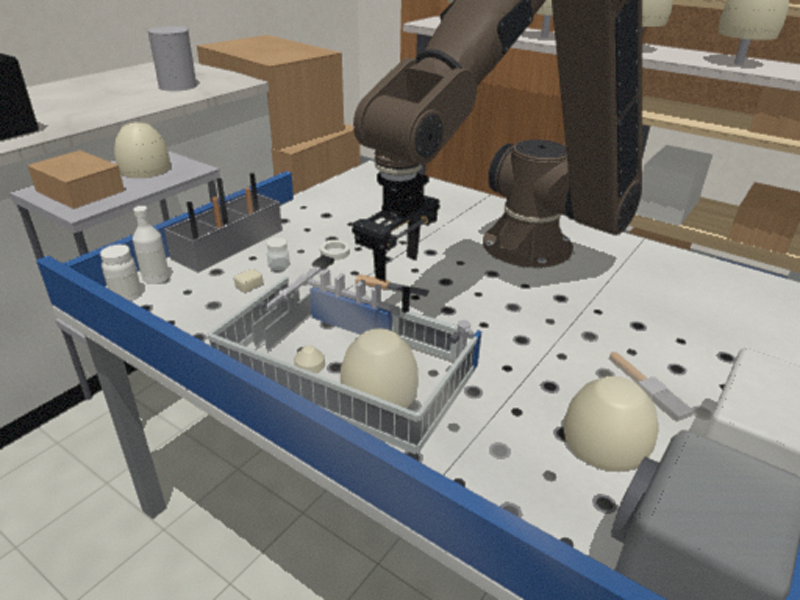

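View pics/side0b.png

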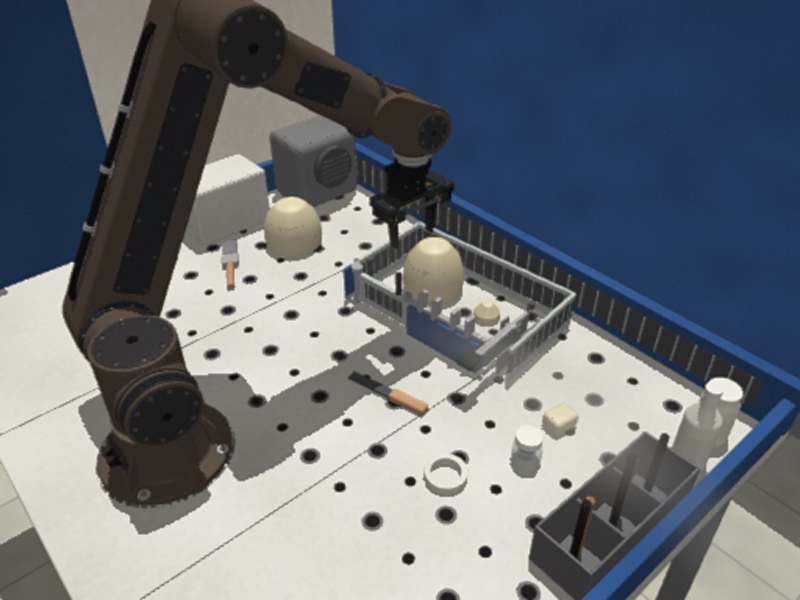

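The side view shows the guard at about (345–575, 220–420), with the panel front, catches, lever pad (465,398) and black handle (398,285) all visible. I'll enlarge both views.

```bash
python3 - <<'E'
import cv2,numpy as np
a=cv2.imread("pics/side0.png")[136:276,212:382];b=cv2.imread("pics/scene0.png")[160:290,130:315]
r=lambda a:cv2.resize(a,None,fx=4,fy=4,interpolation=cv2.INTER_CUBIC)
cv2.imwrite("pics/c1.png",r(a));cv2.imwrite("pics/c2.png",r(b))
E
```

```text
(no output)
```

View pics/c1.png

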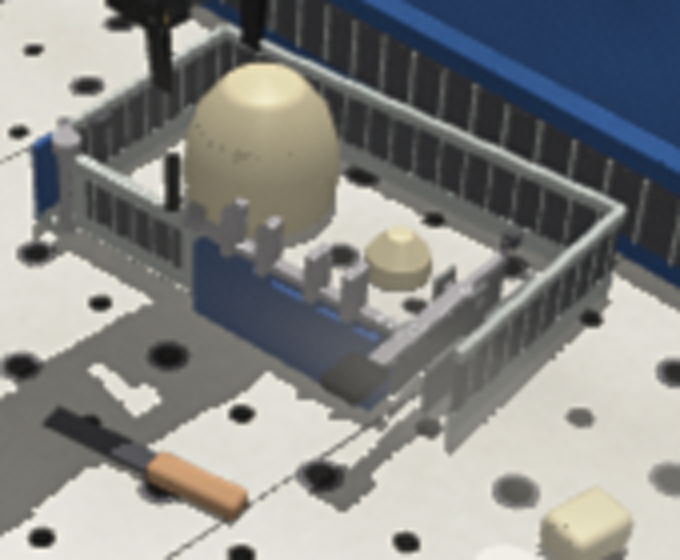

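View pics/c2.png

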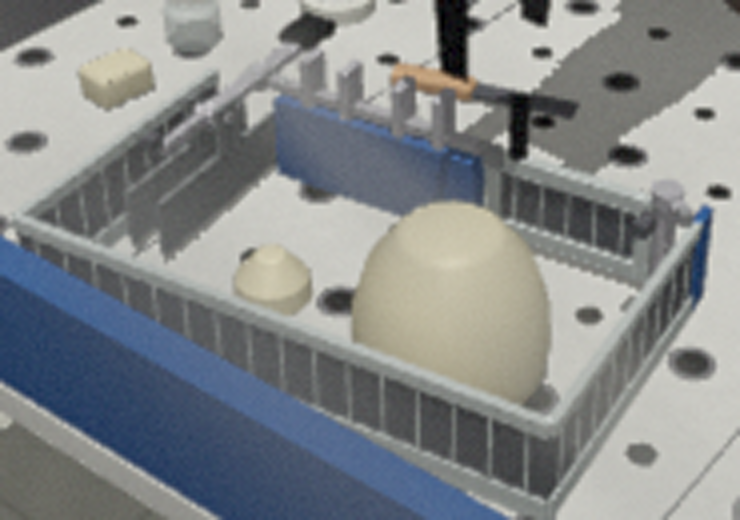

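The crops show the handle, the four catch plates, the pad and the pen corners clearly in both views. I'll fit the guard pose (x, y, yaw) to these.

```bash
cat > h.py <<'E'
import numpy as np
from scipy.optimize import least_squares
def proj(c,X):
    p=c["R"]@X+c["t"]; p=c["intrinsics"]@p; return p[:2]/p[2]
def G(p,g):
    c,s=np.cos(p[2]),np.sin(p[2]); return np.array([p[0]+c*g[0]-s*g[1],p[1]+s*g[0]+c*g[1],g[2]])
E
python3 - <<'E'
from h import *
S=np.load("side0.npz");C=np.load("scene0.npz")
o=[(S,212,136,[((172,155),(0,20,145)),((172,210),(0,20,92)),((618,208),(260,-275,90)),((230,32),(260,180,90)),((197,308),(-15,-16,0)),((235,203),(0,-50,127)),((270,220),(0,-88,127)),((316,248),(0,-140,127)),((354,268),(0,-178,127)),((353,378),(-75,-235,102))]),
(C,130,160,[((519,96),(0,20,145)),((517,157),(0,20,92)),((550,430),(260,180,90)),((22,222),(260,-275,90)),((445,90),(0,-50,127)),((404,83),(0,-88,127)),((350,65),(0,-140,127)),((313,55),(0,-178,127)),((308,28),(-75,-235,102))])]
def f(p): return np.concatenate([proj(c,G(p,g))-(u0+q[0]/4,v0+q[1]/4) for c,u0,v0,L in o for q,g in L])
for y in(0,):
    r=least_squares(f,[700,0,y],loss="soft_l1"); print(r.x,r.cost); print(f(r.x).reshape(-1,2).round(1).tolist())
p=r.x; np.save("p.npy",p)
for n,g in dict(org=(0,0,0),pad=(-75,-235,102),ot=(0,-140,110),omid=(0,-159,110),imid=(0,-69,110),handle=(0,20,124),hinge=(0,150,90)).items(): print(n,G(p,g).round(1))
a=1.45;print("open handle",G(p,(-130*np.sin(a),150-130*np.cos(a),124)))
E
```

```text
[582.73369126 -24.22091086 -18.72084901] 14.538405470918079
[[-0.2, -0.6], [-0.1, -2.1], [0.7, -1.0], [-1.0, -2.4], [-1.5, -0.3], [-0.5, -0.3], [-0.6, 0.1], [0.2, -0.4], [-0.1, -0.5], [-0.3, -2.5], [0.1, 0.1], [0.2, -1.3], [-0.3, -2.4], [-2.1, -2.5], [-0.6, 0.5], [-0.4, -0.8], [-0.2, -0.4], [-0.4, -0.8], [-0.3, -1.3]]
org [582.7 -24.2   0. ]
pad [ 538.5 -266.9  102. ]
ot [ 600.7 -163.1  110. ]
omid [ 603.1 -181.9  110. ]
imid [591.6 -92.7 110. ]
handle [580.2  -4.4 124. ]
hinge [563.5 124.5  90. ]
open handle [437.50633638  92.43845391 124.        ]
```

Request:
servo_tool:
  plan:
    - [0,0,0,0,0,7.1,0]
    - [0,0,0,0,0,7.1,0]
    - [0,0,0,0,0,7.1,0]
    - [0,0,0,0,0,7.1,0]
    - [0,0,0,0,0,7.1,0]
    - [0,0,0,0,0,7.1,0]
    - [0,0,0,0,0,7.1,0]
    - [0,0,0,0,0,7.1,0]

```text
t: 0.77
eef_pos: [623.4, 0.2, 211.0]
tcp_rot: [-3.137, 0.006, 0.569]
ft_force: [-1.8, -0.2, -0.6]
opening: 0.499
```

Request:
servo_tool:
  plan:
    - [0,0,0,0,0,7.1,0]
    - [0,0,0,0,0,7.1,0]
    - [0,0,0,0,0,7.1,0]
    - [0,0,0,0,0,4.5,0]
    - [0,0,0,0,0,0,0]

```text
t: 1.18
eef_pos: [622.5, 0.3, 209.1]
tcp_rot: [-3.139, 0.011, 0.105]
ft_force: [0.7, 0.3, 0.7]
opening: 0.147
```

```bash
cat >> h.py <<'E'
from scipy.spatial.transform import Rotation as Ro
def delta(s,X,yaw=None):
    R=Ro.from_euler("xyz",s["tcp_rot"]); d=R.inv().apply(np.array(X)-s["eef_pos"])
    w=(R.inv()*Ro.from_euler("xyz",[np.pi,0,np.load("p.npy")[2] if yaw is None else yaw])).as_rotvec(degrees=True)
    print("shift mm",d.round(1),"turn",w.round(2),"pos",s["eef_pos"].round(1),"F",s["ft_force"].round(1),"op",round(s["opening"],2),"t",round(s["t"],2))
E
python3 - <<'E'
from cell import env
from h import *
p=np.load("p.npy"); s=env.state(); print(s["joints"])
delta(s,G(p,(-75,-235,130)))
E
```

```text
[-1.05605141e-01  4.96864037e-01  1.56422182e+00 -4.06680993e-05
  1.09135255e+00  1.36056891e+00]
shift mm [-110.6  257.1   79.7] turn [-0.13  0.61 -1.38] pos [6.225e+02 3.000e-01 2.091e+02] F [0.7 0.3 0.7] op 0.15 t 1.18
```

Request:
servo_tool:
  plan:
    - [-0.014,0.032,0.005,0,0,-0.7,0]
    - [-0.014,0.032,0.005,0,0,-0.7,0]
    - [-0.014,0.032,0.005,0,0.6,0,0]
    - [-0.014,0.032,0.005,0,0,0,0]
    - [-0.014,0.032,0.005,0,0,0,0]
    - [-0.014,0.032,0.005,0,0,0,0]
    - [-0.014,0.032,0.005,0,0,0,0]
    - [-0.012,0.03,0.005,0,0,0,0]

```text
t: 1.85
eef_pos: [546.3, -270.3, 166.5]
tcp_rot: [-3.138, -0.001, 0.166]
ft_force: [0.0, -0.2, 1.5]
opening: 0.004
```

```bash
cat >> h.py <<'E'
def look(env,name,tag,scale=1.5625,box=None,marks={}):
    import cv2
    c=env.read_camera(name); im=c["img"].copy(); p=np.load("p.npy"); np.savez(tag+".npz",**c)
    x0,y0,x1,y1=box or (0,0,512,384)
    im=cv2.resize(im[y0:y1,x0:x1],None,fx=scale,fy=scale,interpolation=cv2.INTER_CUBIC)
    for k,g in marks.items():
        u=(proj(c,G(p,g))-(x0,y0))*scale; print(k,u.round(0)); cv2.circle(im,tuple(int(v) for v in u),3,(0,0,255),-1)
    cv2.imwrite(f"pics/{tag}.png",im)
E
python3 - <<'E'
from cell import env
from h import *
p=np.load("p.npy"); s=env.state()
delta(s,G(p,(-75,-235,115)))
M=dict(pad=(-75,-235,102),olug=(0,-178,127),otab=(0,-140,127),ilug=(0,-88,127),itab=(0,-50,127),h=(0,20,145))
look(env,"wrist","w1",marks=M)
E
```

```text
shift mm [-7.1 -4.5 51.5] turn [-0.22 -0.04  2.13] pos [ 546.3 -270.3  166.5] F [ 0.  -0.2  1.5] op 0.0 t 1.85
pad [397. 332.]
olug [266. 176.]
otab [174. 172.]
ilug [ 50. 167.]
itab [-42. 164.]
h [-270.  156.]
```

View pics/w1.png

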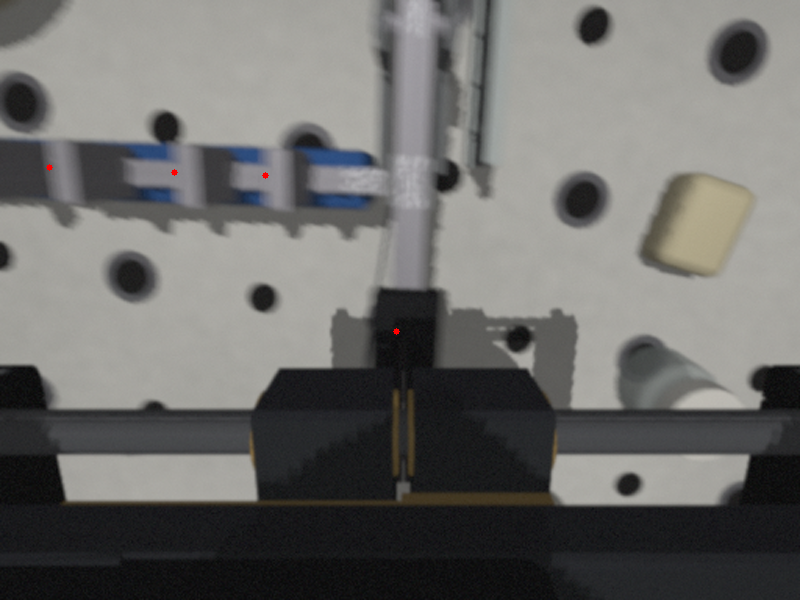

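```bash
python3 - <<'E'
from cell import env
from h import *
W=np.load("w1.npz");s=env.state();p=np.load("p.npy")
R=Ro.from_euler("xyz",s["tcp_rot"]).as_matrix()
for d in(-60,-19,0): print((proj(W,s["eef_pos"]+R[:,2]*d)*1.5625).round(0))
o=[((283,178),(0,-178,127)),((190,176),(0,-140,127)),((66,171),(0,-88,127)),((409,290),(-53,-235,102))]
f=lambda q:np.concatenate([proj(W,G(q,g))*1.5625-u for u,g in o])
r=least_squares(f,p);print(r.x-p,r.x,f(r.x).round(1))
f2=lambda q:np.r_[f(q),30*(q[2]-p[2])*10]
r=least_squares(f2,p);print(r.x-p,f(r.x).round(1))
for g in [(-75,-235,102),(0,-159,110),(0,20,124)]: print(G(r.x,g)-G(p,g))
np.save("p2.npy",r.x)
E
```

```text
[426. 464.]
[420. 394.]
[418. 372.]
[-5.88162889e-01 -6.63699228e+00  3.59513064e-03] [582.14552838 -30.85790314 -18.71725388] [-1.9  0.2  0.3 -0.9 -0.4 -0.1  2.4  1.3]
[-2.65527872e-01 -6.62256645e+00  1.49629951e-03] [-1.8  0.3  0.3 -1.  -0.4 -0.5  2.2  1.6]
[ 0.0976474  -6.68845657  0.        ]
[-0.02960702 -6.59185354  0.        ]
[-0.29520345 -6.62642971  0.        ]
```

The wrist view shows the plates' tops at about (283,178), (190,176) and (66,171), roughly 6 mm off the model. The picture was taken while the arm was still settling, and the finger gap also disagrees with its projection. I'll let it settle and look again.

Request:
servo_tool:
  plan:
    - [-0.006,-0.003,0,0,0,2.1,0]
    - [0,0,0,0,0,0,0]
    - [0,0,0,0,0,0,0]

```text
t: 2.15
eef_pos: [536.7, -275.4, 164.1]
tcp_rot: [-3.137, 0.002, 0.125]
ft_force: [-0.8, 0.5, -0.2]
opening: 0.003
```

```bash
python3 - <<'E'
from cell import env
from h import *
p=np.load("p.npy"); s=env.state()
delta(s,G(p,(-75,-235,115)))
M=dict(pad=(-75,-235,102),olug=(0,-178,127),otab=(0,-140,127),ilug=(0,-88,127))
look(env,"wrist","w2",marks=M)
W=np.load("w2.npz");s=env.state();print(s["eef_pos"])
R=Ro.from_euler("xyz",s["tcp_rot"]).as_matrix()
for d in(-60,-19,0): print((proj(W,s["eef_pos"]+R[:,2]*d)*1.5625).round(0))
E
```

```text
shift mm [ 3.  -8.  49.1] turn [-0.26  0.11 -0.21] pos [ 536.7 -275.4  164.1] F [-0.8  0.5 -0.2] op 0.0 t 2.15
pad [389. 314.]
olug [246. 156.]
otab [153. 156.]
ilug [ 27. 157.]
[ 536.76106901 -275.08270472  164.09544285]
[407. 460.]
[406. 390.]
[405. 368.]
```

View pics/w2.png

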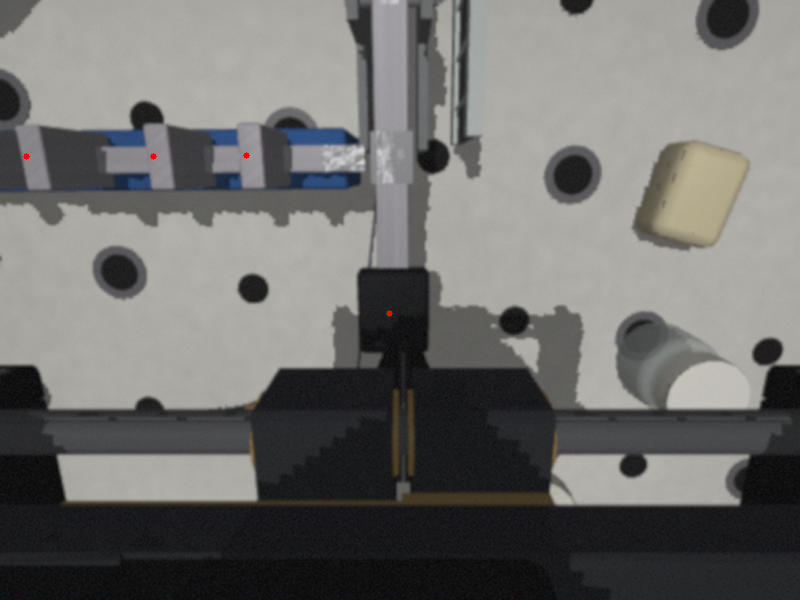

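Now the image and calibration agree. The pad is at (393,310) against its mark at (389,314), and the plates are about 5 px right of theirs, so the guard sits about 1.7 mm further in -y. I'll correct for that and press.

Request:
servo_tool:
  plan:
    - [0.004,-0.006,0.005,0,0,0,0]
    - [0,0,0.012,0,0,0,0]
    - [0,0,0.012,0,0,0,0]
    - [0,0,0.01,0,0,0,0]
    - [0,0,0.01,0,0,0,0]
    - [0,0,0,0,0,0,0]

```text
t: 2.7
eef_pos: [543.4, -261.1, 113.5]
tcp_rot: [-3.139, -0.001, 0.137]
ft_force: [-0.8, -0.2, 0.2]
opening: 0.004
```

```bash
python3 - <<'E'
from cell import env
from h import *
p=np.load("p.npy"); p+=[0.2,-1.7,0]; np.save("p.npy",p); s=env.state()
delta(s,G(p,(-74,-235,62)))
E
```

```text
shift mm [-4.7  7.  51.5] turn [-0.18 -0.04  0.46] pos [ 543.4 -261.1  113.5] F [-0.8 -0.2  0.2] op 0.0 t 2.7
```

Request:
servo_tool:
  plan:
    - [-0.003,0.004,0,0,0,0.4,0]
    - [0,0,0,0,0,0,0]
    - [0,0,0,0,0,0,0]

```text
t: 2.95
eef_pos: [541.3, -264.8, 113.4]
tcp_rot: [-3.138, -0.0, 0.131]
ft_force: [-0.3, -0.0, 0.0]
opening: 0.005
```

```bash
cat > d.py <<'E'
import sys
from cell import env
from h import *
delta(env.state(),G(np.load("p.npy"),[float(v) for v in sys.argv[1:4]]))
E
python3 d.py -74 -235 62
```

```text
shift mm [-2.1  3.6 51.3] turn [-0.2  -0.01  0.12] pos [ 541.3 -264.8  113.4] F [-0.3 -0.   0. ] op 0.01 t 2.95
```

Request:
servo_tool:
  plan:
    - [-0.002,0.004,0.006,0,0,0,0]
    - [0,0,0.006,0,0,0,0]
    - [0,0,0.006,0,0,0,0]
    - [0,0,0.006,0,0,0,0]
    - [0,0,0.006,0,0,0,0]
    - [0,0,0.006,0,0,0,0]
    - [0,0,0.004,0,0,0,0]

```text
t: 3.53
eef_pos: [540.4, -270.5, 72.1]
tcp_rot: [-3.141, -0.004, 0.129]
ft_force: [0.5, 0.1, 2.6]
opening: 0.006
```

```bash
python3 d.py -74 -235 62
```

```text
shift mm [-0.4 -2.1 10.1] turn [-0.06 -0.21  0.04] pos [ 540.4 -270.5   72.1] F [0.5 0.1 2.6] op 0.01 t 3.53
```

Request:
servo_tool:
  plan:
    - [0,-0.001,0.004,0,0,0,0]
    - [0,0,0.004,0,0,0,0]
    - [0,0,0.003,0,0,0,0]
    - [0,0,0.002,0,0,0,0]

```text
t: 3.87
eef_pos: [541.6, -269.9, 58.9]
tcp_rot: [3.141, -0.007, 0.129]
ft_force: [-6.4, 5.3, 28.2]
opening: 0.003
```

Request:
servo_tool:
  plan:
    - [0,0,-0.008,0,0,0,0]
    - [0,0,-0.012,0,0,0,0]
    - [0,0,-0.02,0,0,0,0]
    - [0,0,-0.03,0,0,0,0]
    - [0,0,-0.03,0,0,0,0]
    - [0,0,-0.005,0,0,0,70]
    - [0,0,0,0,0,0,70]
    - [0,0,0,0,0,0,70]

```text
t: 4.53
eef_pos: [539.7, -269.1, 168.7]
tcp_rot: [-3.14, -0.003, 0.13]
ft_force: [1.1, 0.5, -0.5]
opening: 0.162
```

```bash
python3 - <<'E'
from cell import env
from h import *
delta(env.state(),G(np.load("p.npy"),(0,-161,130)))
look(env,"side","s2",scale=5,box=(270,160,370,260),marks=dict(pad_det=(-73,-235,69),pad_up=(-75,-235,102)))
E
```

```text
shift mm [ 74.  -74.5  39. ] turn [-0.07 -0.2   0.06] pos [ 539.7 -269.1  168.7] F [ 1.1  0.5 -0.5] op 0.16 t 4.53
pad_det [151. 378.]
pad_up [152. 341.]
```

View pics/s2.png

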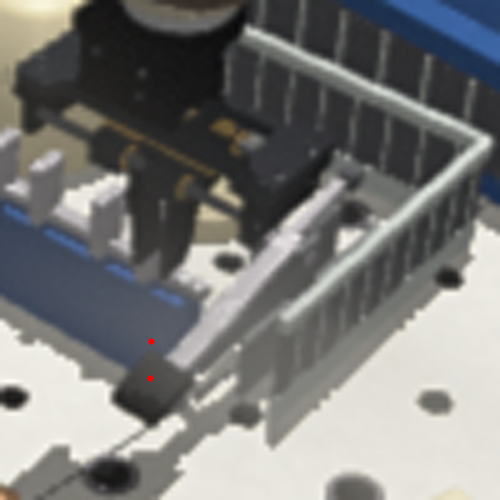

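The lever is down: the pad is at about (152,388), near the detent mark, and the arm isn't touching it. Next is the outer catch.

Request:
servo_tool:
  plan:
    - [0.018,-0.018,0.001,0,0,0,74]
    - [0.018,-0.018,0.001,0,0,0,74]
    - [0.018,-0.018,0.001,0,0,0,74]
    - [0.015,-0.015,0.001,0,0,0,74]
    - [0,0,0,0,0,0,74]
    - [0,0,0,0,0,0,74]
    - [0,0,0,0,0,0,74]

```text
t: 5.17
eef_pos: [598.0, -188.2, 155.1]
tcp_rot: [-3.133, 0.009, 0.128]
ft_force: [0.2, 0.6, -0.1]
opening: 0.687
```

```bash
python3 d.py 0 -161 130
```

```text
shift mm [ 6.1 -1.7 25.1] turn [-0.5   0.51 -0.05] pos [ 598.  -188.2  155.1] F [ 0.2  0.6 -0.1] op 0.69 t 5.17
```

Request:
servo_tool:
  plan:
    - [0.006,-0.002,0,-0.5,0.5,0,74]
    - [0,0,0,0,0,0,74]
    - [0,0,0,0,0,0,74]

```text
t: 5.42
eef_pos: [602.7, -187.0, 153.8]
tcp_rot: [-3.142, 0.001, 0.126]
ft_force: [-0.3, 0.8, -0.2]
opening: 0.742
```

```bash
python3 - <<'E'
from cell import env
from h import *
s=env.state();R=Ro.from_euler("xyz",s["tcp_rot"]).as_matrix()
delta(s,G(np.load("p.npy"),(0,-161,92)))
look(env,"wrist","w3",marks=dict(otab=(0,-140,127),olug=(0,-178,127),itab=(0,-50,127),ilug=(0,-88,127)))
W=np.load("w3.npz");print((proj(W,s["eef_pos"])*1.5625).round(0),(proj(W,s["eef_pos"]+R[:,2]*28)*1.5625).round())
E
```

```text
shift mm [ 1.1 -1.2 61.8] turn [-0.    0.08 -0.17] pos [ 602.7 -187.   153.8] F [-0.3  0.8 -0.2] op 0.74 t 5.42
otab [354. 341.]
olug [442. 341.]
itab [144. 342.]
ilug [233. 342.]
[406. 368.] [406. 343.]
```

View pics/w3.png

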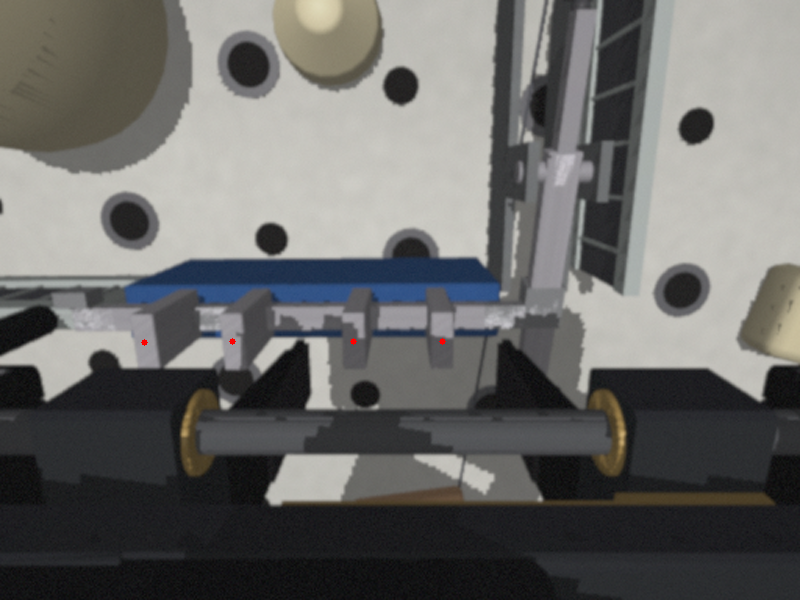

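The marks sit on the plate tops, (354,340) and (442,340), and the fingers bracket them with clearance. Going down.

Request:
servo_tool:
  plan:
    - [0.001,-0.001,0.01,0,0,0,74]
    - [0,0,0.012,0,0,0,74]
    - [0,0,0.012,0,0,0,74]
    - [0,0,0.01,0,0,0,74]
    - [0,0,0.006,0,0,0,74]
    - [0,0,0,0,0,0,74]
    - [0,0,0,0,0,0,74]

```text
t: 6.05
eef_pos: [602.4, -187.0, 97.8]
tcp_rot: [-3.141, 0.002, 0.124]
ft_force: [-0.1, 1.0, -0.1]
opening: 0.739
```

```bash
python3 d.py 0 -166 92
```

```text
shift mm [1.4 3.8 5.8] turn [-0.03  0.13 -0.29] pos [ 602.4 -187.    97.8] F [-0.1  1.  -0.1] op 0.74 t 6.05
```

Request:
servo_tool:
  plan:
    - [0,0.002,0.004,0,0,-0.2,66]
    - [0,0.002,0,0,0,0,60]
    - [0,0,0,0,0,0,54]
    - [0,0,0,0,0,0,48]
    - [0,0,0,0,0,0,42]
    - [0,0,0,0,0,0,36]
    - [0,0,0,0,0,0,32]
    - [0,0,0,0,0,0,30]

```text
t: 6.72
eef_pos: [603.1, -192.0, 93.6]
tcp_rot: [3.141, 0.002, 0.128]
ft_force: [1.6, 12.3, 0.3]
opening: 0.347
```

```bash
python3 d.py 0 -166 92
```

```text
shift mm [ 1.3 -1.3  1.6] turn [ 0.01  0.11 -0.03] pos [ 603.1 -192.    93.6] F [ 1.6 12.3  0.3] op 0.35 t 6.72
```

Request:
servo_tool:
  plan:
    - [0,0,0,0,0,0,25]
    - [0,0,0,0,0,0,25]
    - [0,0,0,0,0,0,25]

```text
t: 6.97
eef_pos: [603.1, -191.9, 93.6]
tcp_rot: [-3.141, 0.002, 0.128]
ft_force: [0.7, -0.8, -3.6]
opening: 0.348
```

Request:
servo_tool:
  plan:
    - [0,0,0,0,0,0,50]
    - [0,-0.002,0,0,0,0,66]
    - [0,-0.002,0,0,0,0,72]
    - [0,0,0,0,0,0,72]
    - [0,0,-0.015,0,0,0,72]
    - [0,0,-0.02,0,0,0,72]
    - [0,0,-0.015,0,0,0,72]
    - [0,0,0,0,0,0,72]

```text
t: 7.63
eef_pos: [602.9, -187.5, 146.3]
tcp_rot: [3.14, 0.001, 0.129]
ft_force: [0.3, -0.1, 0.5]
opening: 0.722
```

```bash
python3 d.py 0 -71 145
```

```text
shift mm [  0.9 -91.8   1.2] turn [0.06 0.07 0.  ] pos [ 602.9 -187.5  146.3] F [ 0.3 -0.1  0.5] op 0.72 t 7.63
```

Request:
servo_tool:
  plan:
    - [0,-0.02,-0.002,0,0,0,74]
    - [0,-0.025,-0.001,0,0,0,74]
    - [0,-0.022,0,0,0,0,74]
    - [0,-0.012,0,0,0,0,74]
    - [0,0,0,0,0,0,74]
    - [0,0,0,0,0,0,74]

```text
t: 8.13
eef_pos: [592.3, -107.5, 147.7]
tcp_rot: [3.139, -0.0, 0.128]
ft_force: [-0.0, 0.1, 0.6]
opening: 0.742
```

```bash
python3 d.py 0 -71 92
```

```text
shift mm [  1.2 -11.3  55.6] turn [ 0.16 -0.02 -0.07] pos [ 592.3 -107.5  147.7] F [-0.   0.1  0.6] op 0.74 t 8.13
```

Request:
servo_tool:
  plan:
    - [0.001,-0.011,0,0.1,0,0,74]
    - [0,0,0,0,0,0,74]
    - [0,0,0,0,0,0,74]

```text
t: 8.38
eef_pos: [592.2, -97.4, 146.8]
tcp_rot: [3.141, 0.0, 0.126]
ft_force: [-0.3, 0.1, -0.1]
opening: 0.742
```

```bash
python3 d.py 0 -71 92
```

```text
shift mm [-0.1 -1.1 54.8] turn [ 0.06  0.   -0.14] pos [592.2 -97.4 146.8] F [-0.3  0.1 -0.1] op 0.74 t 8.38
```

Request:
servo_tool:
  plan:
    - [0,-0.001,0.01,0,0,0,74]
    - [0,0,0.012,0,0,0,74]
    - [0,0,0.012,0,0,0,74]
    - [0,0,0.01,0,0,0,74]
    - [0,0,0.004,0,0,0,74]
    - [0,0,0,0,0,0,74]
    - [0,0,0,0,0,0,74]

```text
t: 8.97
eef_pos: [592.2, -99.0, 93.6]
tcp_rot: [3.14, 0.0, 0.123]
ft_force: [0.5, -0.6, -0.0]
opening: 0.739
```

```bash
python3 d.py 0 -76 92
```

```text
shift mm [0.2 2.4 1.6] turn [ 0.07  0.02 -0.3 ] pos [592.2 -99.   93.6] F [ 0.5 -0.6 -0. ] op 0.74 t 8.97
```

Request:
servo_tool:
  plan:
    - [0,0.002,0,0,0,-0.3,66]
    - [0,0.001,0,0,0,0,60]
    - [0,0,0,0,0,0,54]
    - [0,0,0,0,0,0,48]
    - [0,0,0,0,0,0,42]
    - [0,0,0,0,0,0,36]
    - [0,0,0,0,0,0,28]
    - [0,0,0,0,0,0,25]

```text
t: 9.63
eef_pos: [592.8, -102.6, 93.8]
tcp_rot: [3.14, -0.0, 0.129]
ft_force: [2.1, 13.9, -0.2]
opening: 0.35
```

Request:
servo_tool:
  plan:
    - [0,0,0,0,0,0,25]
    - [0,0,0,0,0,0,25]
    - [0,0,0,0,0,0,25]
    - [0,0,0,0,0,0,25]

```text
t: 9.97
eef_pos: [592.8, -102.5, 93.8]
tcp_rot: [3.141, -0.0, 0.129]
ft_force: [0.4, -0.5, -4.6]
opening: 0.349
```

Request:
servo_tool:
  plan:
    - [0,0,0,0,0,0,50]
    - [0,-0.002,0,0,0,0,66]
    - [0,-0.002,0,0,0,0,72]
    - [0,0,0,0,0,0,72]
    - [0,0,-0.02,0,0,0,72]
    - [0,0,-0.025,0,0,0,72]
    - [0,0,-0.02,0,0,0,72]
    - [0,0,-0.005,0,0,0,60]

```text
t: 10.63
eef_pos: [591.9, -97.9, 166.4]
tcp_rot: [3.14, 0.001, 0.13]
ft_force: [0.5, -0.1, 0.4]
opening: 0.686
```

Request:
servo_tool:
  plan:
    - [0,-0.02,0,0,0,0,60]
    - [0,-0.025,0,0,0,0,60]
    - [0,-0.022,0,0,0,0,60]
    - [0,-0.012,0,0,0,0,60]
    - [0,0,0,0,0,0,60]
    - [0,0,0,0,0,0,60]

```text
t: 11.13
eef_pos: [581.8, -18.0, 166.6]
tcp_rot: [3.137, -0.003, 0.129]
ft_force: [0.2, -0.3, 0.1]
opening: 0.603
```

```bash
python3 - <<'E'
from cell import env
from h import *
s=env.state();R=Ro.from_euler("xyz",s["tcp_rot"]).as_matrix()
delta(s,G(np.load("p.npy"),(0,20,105)))
look(env,"wrist","w4",marks=dict(otab=(0,-154,127),itab=(0,-64,127),h=(0,20,145),hf=(0,20,90)))
E
```

```text
shift mm [ -0.1 -12.2  61.5] turn [ 0.24 -0.18  0.03] pos [581.8 -18.  166.6] F [ 0.2 -0.3  0.1] op 0.6 t 11.13
otab [760. 333.]
itab [563. 334.]
h [377. 348.]
hf [382. 312.]
```

View pics/w4.png

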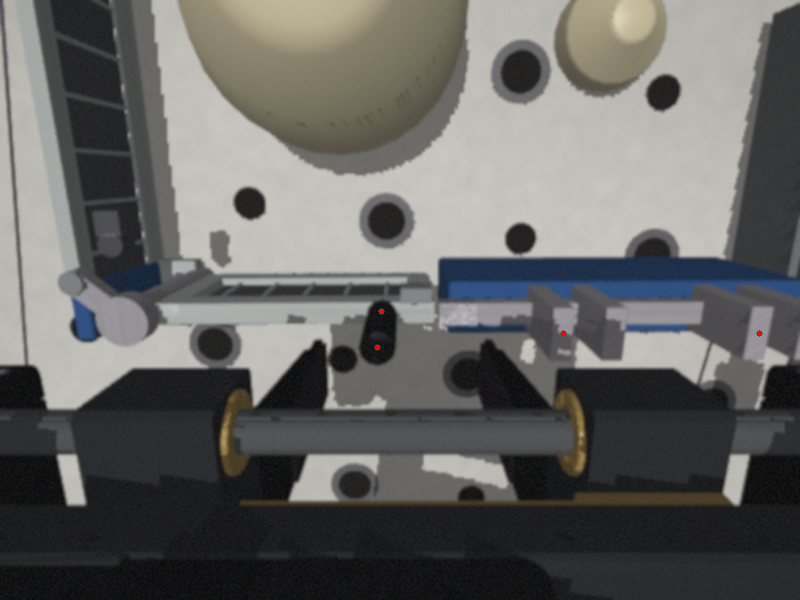

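The handle matches its mark (377,348), and both tabs sit at their squeezed marks (563 and 760, 333). I'll centre over the handle and go down onto it.

Request:
servo_tool:
  plan:
    - [0,-0.012,0,0.2,-0.2,0,60]
    - [0,0,0,0,0,0,60]
    - [0,0,0,0,0,0,60]
    - [0,-0.001,0.012,0,0,0,60]
    - [0,0,0.014,0,0,0,60]
    - [0,0,0.014,0,0,0,60]
    - [0,0,0.01,0,0,0,60]
    - [0,0,0,0,0,0,60]

```text
t: 11.85
eef_pos: [581.5, -8.4, 114.6]
tcp_rot: [3.14, -0.001, 0.125]
ft_force: [0.2, -0.1, -0.3]
opening: 0.598
```

```bash
python3 d.py 0 20 105
```

```text
shift mm [-0.8 -2.5  9.6] turn [ 0.08 -0.07 -0.23] pos [581.5  -8.4 114.6] F [ 0.2 -0.1 -0.3] op 0.6 t 11.85
```

Request:
servo_tool:
  plan:
    - [-0.001,-0.002,0.008,0,0,-0.2,40]
    - [0,0,0,0,0,0,30]
    - [0,0,0,0,0,0,20]
    - [0,0,0,0,0,0,14]
    - [0,0,0,0,0,0,8]
    - [0,0,0,0,0,0,5]
    - [0,0,0,0,0,0,5]
    - [0,0,0,0,0,0,5]

```text
t: 12.52
eef_pos: [581.1, -7.0, 107.8]
tcp_rot: [3.14, -0.003, 0.128]
ft_force: [-0.2, -0.6, -4.9]
opening: 0.163
```

```bash
python3 d.py 0 20 105; python3 - <<'E'
from h import *
# chord steps along arc in tool frame (x=guard x, y=-guard y) if yaw is kept
a=np.arange(0,1.5,0.1);P=np.c_[-130*np.sin(a),-(150-130*np.cos(a))]
for i in range(1,len(a)): print(a[i].round(1),(P[i]-P[i-1]).round(1),G(np.load("p.npy"),(P[i][0],-P[i][1],0)).round(0)[:2])
E
```

```text
shift mm [-0.6 -1.   2.8] turn [ 0.1  -0.2  -0.05] pos [581.1  -7.  107.8] F [-0.2 -0.6 -4.9] op 0.16 t 12.52
0.1 [-13.   -0.6] [567.  -7.]
0.2 [-12.8  -1.9] [554.  -7.]
0.3 [-12.6  -3.2] [542.  -5.]
0.4 [-12.2  -4.5] [529.  -2.]
0.5 [-11.7  -5.7] [517.   2.]
0.6 [-11.1  -6.8] [505.   7.]
0.7 [-10.3  -7.9] [493.  13.]
0.8 [-9.5 -8.9] [483.  21.]
0.9 [-8.6 -9.8] [473.  30.]
1.0 [ -7.6 -10.6] [464.  39.]
1.1 [ -6.5 -11.3] [456.  49.]
1.2 [ -5.3 -11.9] [450.  61.]
1.3 [ -4.1 -12.3] [444.  72.]
1.4 [ -2.8 -12.7] [439.  84.]
```

Request:
servo_tool:
  plan:
    - [-0.01,0,0,0,0,0,5]
    - [-0.012,-0.001,0,0,0,0,5]
    - [-0.012,-0.002,0,0,0,0,5]
    - [-0.01,-0.003,0,0,0,0,5]

```text
t: 12.85
eef_pos: [538.2, -6.2, 107.7]
tcp_rot: [3.14, -0.009, 0.126]
ft_force: [2.0, -2.9, -3.9]
opening: 0.164
```

```bash
cat > a.py <<'E'
from cell import env
from h import *
s=env.state();p=np.load("p.npy");h=G(p,(0,150,0))[:2];d=s["eef_pos"][:2]-h
c,k=np.cos(p[2]),np.sin(p[2]);g=np.array([c*d[0]+k*d[1],-k*d[0]+c*d[1]])
a=np.arctan2(-g[0],-g[1]);print("angle",a.round(3),"radius",np.hypot(*g).round(1),"F",s["ft_force"].round(1),"op",s["opening"].round(3),"z",s["eef_pos"][2].round(1),"rot",s["tcp_rot"].round(3),"t",round(s["t"],2))
for b in(.5,.8,.9,1.1,1.42,1.47):
    if b>a: delta(s,G(p,(-130*np.sin(b),150-130*np.cos(b),107)))
E
python3 a.py
```

```text
Traceback (most recent call last):
  File "a.py", line 5, in <module>
    a=np.arctan2(-g[0],-g[1]);print("angle",a.round(3),"radius",np.hypot(*g).round(1),"F",s["ft_force"].round(1),"op",s["opening"].round(3),"z",s["eef_pos"][2].round(1),"rot",s["tcp_rot"].round(3),"t",round(s["t"],2))
                                                                                                                      ^^^^^^^^^^^^^^^^^^
AttributeError: 'float' object has no attribute 'round'
```

Request:
servo_tool:
  plan:
    - [-0.012,-0.004,0,0,0,0,5]
    - [-0.011,-0.005,0,0,0,0,5]
    - [-0.011,-0.006,0,0,0,0,5]

```text
t: 13.1
eef_pos: [502.5, 4.5, 107.7]
tcp_rot: [3.14, -0.014, 0.124]
ft_force: [6.9, 7.3, -5.8]
opening: 0.166
```

```bash
sed -i 's/s\["opening"\].round(3)/round(s["opening"],3)/' a.py; python3 a.py
```

```text
angle 0.606 radius 133.2 F [ 6.9  7.3 -5.8] op 0.166 z 107.7 rot [ 3.14  -0.014  0.124] t 13.1
shift mm [-17.5 -18.9   0.4] turn [ 0.1  -0.81 -0.29] pos [502.5   4.5 107.7] F [ 6.9  7.3 -5.8] op 0.17 t 13.1
shift mm [-26.1 -28.6   0.3] turn [ 0.1  -0.81 -0.29] pos [502.5   4.5 107.7] F [ 6.9  7.3 -5.8] op 0.17 t 13.1
shift mm [-40.3 -50.4   0. ] turn [ 0.1  -0.81 -0.29] pos [502.5   4.5 107.7] F [ 6.9  7.3 -5.8] op 0.17 t 13.1
shift mm [-53.1 -89.7  -0.2] turn [ 0.1  -0.81 -0.29] pos [502.5   4.5 107.7] F [ 6.9  7.3 -5.8] op 0.17 t 13.1
shift mm [-54.  -96.2  -0.2] turn [ 0.1  -0.81 -0.29] pos [502.5   4.5 107.7] F [ 6.9  7.3 -5.8] op 0.17 t 13.1
```

Request:
servo_tool:
  plan:
    - [-0.009,-0.009,0,0,0,0,5]
    - [-0.009,-0.01,0,0,0,0,5]
    - [-0.008,-0.011,0,0,0,0,5]
    - [-0.007,-0.011,0,0,0,0,5]

```text
t: 13.43
eef_pos: [458.7, 35.0, 107.6]
tcp_rot: [3.131, -0.006, 0.124]
ft_force: [-1.3, -4.5, 4.1]
opening: 0.163
```

```bash
python3 a.py
```

```text
angle 1.003 radius 136.8 F [-1.3 -4.5  4.1] op 0.163 z 107.6 rot [ 3.131 -0.006  0.124] t 13.43
shift mm [ -0.6 -14.6   0.4] turn [ 0.59 -0.35 -0.28] pos [458.7  35.  107.6] F [-1.3 -4.5  4.1] op 0.16 t 13.43
shift mm [-13.4 -54.   -0.1] turn [ 0.59 -0.35 -0.28] pos [458.7  35.  107.6] F [-1.3 -4.5  4.1] op 0.16 t 13.43
shift mm [-14.3 -60.5  -0.1] turn [ 0.59 -0.35 -0.28] pos [458.7  35.  107.6] F [-1.3 -4.5  4.1] op 0.16 t 13.43
```

Request:
servo_tool:
  plan:
    - [-0.001,-0.011,0,0.3,-0.2,0,5]
    - [-0.002,-0.012,0,0.3,-0.2,0,5]
    - [-0.003,-0.012,0,0,0,0,5]
    - [-0.003,-0.01,0,0,0,0,5]
    - [0,0,0,0,0,0,5]

```text
t: 13.85
eef_pos: [435.4, 77.8, 107.5]
tcp_rot: [3.139, 0.013, 0.123]
ft_force: [1.4, -2.4, -6.1]
opening: 0.166
```

```bash
python3 a.py
```

```text
angle 1.362 radius 135.9 F [ 1.4 -2.4 -6.1] op 0.166 z 107.5 rot [3.139 0.013 0.123] t 13.85
shift mm [ 4.4 -8.7  0.4] turn [ 0.13  0.74 -0.33] pos [435.4  77.8 107.5] F [ 1.4 -2.4 -6.1] op 0.17 t 13.85
shift mm [  3.5 -15.2   0.4] turn [ 0.13  0.74 -0.33] pos [435.4  77.8 107.5] F [ 1.4 -2.4 -6.1] op 0.17 t 13.85
```

Request:
servo_tool:
  plan:
    - [0.001,-0.006,0,0,0.5,0,5]
    - [0.001,-0.006,0,0,0.2,0,5]
    - [0,0,0,0,0,0,5]
    - [0,0,0,0,0,0,5]
    - [0,0,0,0,0,0,5]
    - [0,0,0,0,0,0,5]

```text
t: 14.35
eef_pos: [432.1, 88.8, 107.4]
tcp_rot: [3.138, 0.008, 0.124]
ft_force: [0.0, -2.4, -2.8]
opening: 0.165
```

```bash
python3 a.py; python3 - <<'E'
from cell import env
from h import *
import cv2
look(env,"side","s3",scale=4,box=(190,125,390,265))
print(env.state()["qvel"].round(3))
M=dict(h=(-129,134,145),rail_end=(-139,133,90))
look(env,"wrist","w5",marks=M)
E
```

```text
angle 1.446 radius 135.9 F [ 0.  -2.4 -2.8] op 0.165 z 107.4 rot [3.138 0.008 0.124] t 14.35
shift mm [ 5.5 -3.9  0.3] turn [ 0.21  0.48 -0.24] pos [432.1  88.8 107.4] F [ 0.  -2.4 -2.8] op 0.16 t 14.35
[ 0.002 -0.     0.    -0.     0.     0.003]
h [405. 400.]
rail_end [406. 361.]
```

View pics/w5.png

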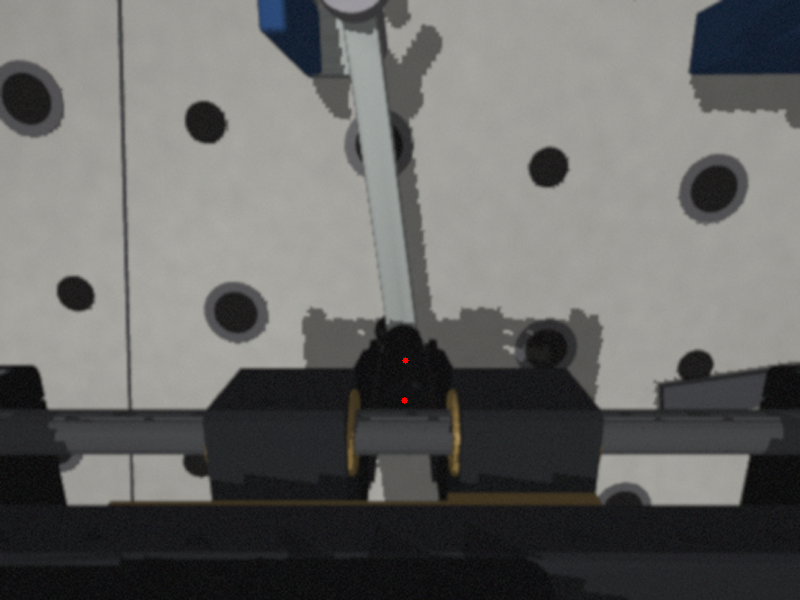

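View pics/s3.png

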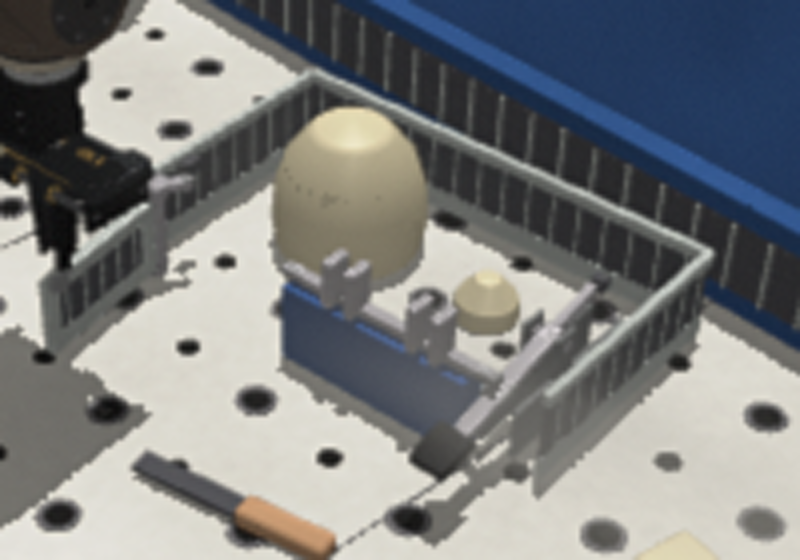

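The side view shows the gate wide open, the lever pad down at (440,450), both catch pairs squeezed together, and the wig block and offcut in place. The wrist view shows the post between the pads, with the rail about 7.6° off the tool's x axis, so the gate is at about 82°. Handing in.

```bash
python3 -c "
from cell import env
print(env.job_done()); print(env.state()['ft_force'],env.state()['opening'])"
```

```text
the job is handed in; nothing more can be done
None
the job is handed in; nothing more can be done
```

The guard's gate is open at about 82–83° (1.44 rad), still held by its handle, and I handed the job in at about 14.5 s of the 67 s allowed. I pressed the lever to its stop and let go, squeezed the outer catch and then the inner, and swung the gate out past its click.

**Last checks before handing in:**
- **Lever:** it was still down with nothing touching it in the last side picture.
- **Catches:** the gripper closed to about 33 mm over each pair (34 mm is fully squeezed), and both pairs still looked closed in that picture.
- **Gate:** the gripper's position gives 1.446 rad, and the wrist picture agrees at about 82°. The arm was still, with the jaws stopped on the post at about 15.7 mm.
- **Other things:** the wig block, offcut and rasp had not visibly moved. I did not check the rest closely, and the arm did not go near them.

**What disagreed:**
- **Grip position:** at the end the gripper was about 136 mm from the hinge, not 130. The post sits about 6 mm off-centre between the pads but still within them.
- **Early wrist picture:** the first one, taken while the arm was still settling, was about 6 mm out. A second look once it was still corrected this to about 2 mm.
- **Force at the end:** I could not read it after handing in, so I did not directly confirm that the fingers press the gate with more than 1 N.

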